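Stage tube blanks on the layout board

TASK

Set up the tubes for tacking: move the lift-gate lever from its near notch to its far notch to sink the red stops, put every loose metal offcut from the layout board into the green scrap tray, and roll each tube by pushing its side, never lifting it, until it rests square on the yellow line, its middle never running past the thin red line. When all tubes lie on the line, move the lever back and drop it home in the near notch so that the stops stand up again behind them. Leave the other things on the bench where they are.

Things in the scene. Friction and masses are not known exactly. Their poses are not given: they have to be found in the camera images.
- board: Grey layout board, fixed, 300 (its x) x 400 (y) x 25 mm thick; origin at the middle of its underside, on the bench. x points away from the robot, y to the left. Three lanes run along x, middles at y -125, 0 and 125 mm, divided only by painted white lines. A steel lip 6 mm high and wide runs along the near edge (x -150 to -144 mm); no other rim.
- mark (a point): Middle of the yellow line, on the board's top face; axes as the board's. The line, 12 mm wide, runs along y at board x = 75 mm. A thin red line parallel to it, 30 mm farther along x, is the overrun limit for the tubes' axes; the board ends 45 mm beyond that.
- stop_line (a point): Middle of the row of three red stops, one a lane, on the board's top face at board x = -40 mm. Each is 12 mm in x and 60 mm in y and stands 18 mm above the top; they sink below it as the lever is shifted to its far notch. Where they stand does not change.
- shift (a joint): Travel of the lever along the board's x, m: 0 in the near notch, 0.080 in the far notch (its two ends of travel). Slides with about 2 N friction, linked to the stops (up at 0, fully sunk at 0.080).
- lift (a joint): Lift of the lever, m: 0 when its cross pin is down in a notch, up to 0.035. It must be lifted by more than 0.020 to clear the hump between the notches, and sinks by its own weight and a weak spring (about 3 N in all) when let go; let go half way it rests on the hump.
- lever_knob (a point): Middle of the lever's upright black knob, a cylinder 28 mm across and 42 mm high, which goes with shift and lift; 106 mm above the bench when down. It rises from a gate of two blue notched rails on the board's left side (50 mm over both in y, 150 mm long in x, middle at board x 0, y 270 mm) that reach 60 mm above the bench.
- tube_a: Bright steel tube with red plastic end plugs, 50 mm across, 100 mm long, about 0.28 kg; origin on the axis at mid length, its y along the axis (x and z turn as it rolls). May be absent. Starts lying in one of the lanes behind its stop, axis along the board's y. The board's rolling resistance stops it within some millimetres after a slow push.
- tube_b: Bright steel tube with blue plastic end plugs, 50 mm across, 100 mm long, about 0.28 kg; origin on the axis at mid length, its y along the axis (x and z turn as it rolls). May be absent. Starts lying in one of the lanes behind its stop, axis along the board's y. The board's rolling resistance stops it within some millimetres after a slow push.
- tube_c: Bright steel tube with green plastic end plugs, 50 mm across, 100 mm long, about 0.28 kg; origin on the axis at mid length, its y along the axis (x and z turn as it rolls). May be absent. Starts lying in one of the lanes behind its stop, axis along the board's y. The board's rolling resistance stops it within some millimetres after a slow push.
- offcut_square: Dark steel square-tube offcut, 80 (its x) x 30 x 30 mm; origin at its middle. May be absent. Offcuts start with their middles in the lanes between the stops and the red line, turned any way.
- offcut_flat: Brass flat-bar offcut, 90 (its x) x 32 (y) x 16 (z) mm; origin at its middle. May be absent.
- offcut_channel: Orange painted channel offcut, open side down, 75 (its x) x 40 (y) x 26 (z) mm, walls 6 mm; origin at its middle, 13 mm above its underside. May be absent.
- scrap_tray: Green open scrap tray, fixed, 200 (its x) x 150 (y) x 45 mm high, walls and floor 4 mm; origin at the middle of its underside, to the right of the board.
- spray_can: Blue spray can, 64 mm across, 180 mm high, origin under it; leave alone.
- hammer: Hammer lying on the bench; leave alone.
- wire_reel: Red wire reel, 100 mm across, 52 mm high; leave alone.
- magnet: Red welding magnet, 80 x 50 x 22 mm; leave alone.
- wrench: Wrench lying on the bench; leave alone.
- discs: Stack of grinding discs, 96 mm across, 20 mm high; leave alone.
- brush: Brush lying on the bench; leave alone.

How it is judged:
By the outcome, as a careful person would: the job done as asked, in the order asked, and still so for the second after the job is handed in, with the robot touching nothing.
Of tube_a, tube_b, tube_c only 2 to 3 are there at a start; the rules pass over those that are not, and their reading is None.
Of offcut_square, offcut_flat, offcut_channel only 2 to 3 are there at a start; the rules pass over those that are not, and their reading is None.
At some moment in a run one of offcut_square, offcut_flat, offcut_channel may be knocked a few centimetres aside while the robot is not near it.
Once in a run the grip may slacken for a moment while it holds something.
It also fails if it takes over 210 s, if anything falls off the work surface, if the arm or the gripper's body presses on something with over 40 N, if the wrist force passes 120 N, or if a joint passes its speed limit or range.

ROBOT

A 6-joint arm with a two-finger parallel gripper is mounted at the origin on the work surface. World frame = base frame: x ahead of the robot, y to its left, z up, the work surface at z = 0. Lengths are in m, angles in rad, forces in N, time in s.
With the tool pointing down it reaches from about 0.35 to 0.975 m from the base axis. Payload 4.9 kg.
Tool frame: the origin (TCP) lies at the very end of the fingers, on their centre line; the grasp point (between the pads) lies 19 mm behind it (pinch_z is the distance from the TCP to the grasp point, in m); z points along the fingers, y is the line along which they close (so a half turn about z gives the same grasp; the last joint's range is limited). The gripper opens to 85 mm and grips with 20 to 120 N. Pads are 22 mm wide; open, the fingers measure 114 mm over their backs; the gripper's body (76 mm by 85 mm) begins 54 mm behind the grasp point. The pads swing forward as they close: fully open they stand 13 mm farther back than shut.
Start: joints at [-1.297, 0.053, 1.613, -0, 1.476, -0.119], TCP at [0.239, -0.577, 0.231] pointing down, gripper open.
Joint ranges: [-3.01, 3.01], [-1.01, 2.22], [0.06, 2.58], [-1.02, 4.17], [0.09, 2.62], [-3.14, 3.14]. Speed limits (rad/s): [2.57, 2.57, 3.14, 3.14, 3.14, 3.14].

INTERFACE

Orientations are given as a unit quaternion [w, x, y, z].
In Python, from plant import * gives the robot as it stands. The module is installed in compiled form; this text tells all that it offers.
- The arm moves only by the tool play_rows, never from a script. Its arguments are lists of equal length, an entry for each row: "linear": the shift along the world's x, y, z in m, a list of three; "turn": the turn about the world's z in degrees. A call has 1 to 8 rows; each row shifts and turns the commanded pose from where the row before left it; what a row does not reach is not made up. A row lasts 1/8 s, in which the tool goes at most 62.5 mm and 10.7 degrees, less where a joint would pass 70% of its speed; a pose out of reach is approached as far as the arm can. A call is refused whole if a number of a shift passes 0.0625 or a number of a turn 10.7, either way. A call with a gripper value outside its range is refused whole. "hand" is the finger opening in m, from 0 to 0.0854, set as the call begins (left out, the last holds). The fingers move at their own pace and stop on an object; the grip force is fixed at half the most. Time passes only in rows, so rows that do not move let the fingers close. It gives the time, the measured TCP pose, the force, the opening and the grip force at its end, in the units of the state.
- state(): the state, without advancing time (a new reading comes with each control period).
- grab_frame(name): name is "scene" or "top" or "wrist"; returns the picture (420x560x3 uint8, red, green, blue); there is no depth.
- camera_info(name): a dict with "camera_matrix" (3x3 intrinsics, pixels), "origin" and "attitude" of the camera in the world; the wrist camera has in their place "mount" (4x4, takes a point from camera to tool coordinates, whose origin is the TCP and whose axes are the flange's). Camera axes: x right, y down, z forward; pixel columns grow to the right and rows downward; lengths in m; the calibration is good to about 2 mm. A picture is of the moment at which its call begins: read the wrist's pose just before it. camera_info takes no time and is no camera call.
- job_done(): hands the job in; it is judged then, once.
Trained networks look in the newest picture that a camera, given by its name, has taken for a name from the list of things; names that differ only in an ending like _2 or _b are one class to them, and where a whole thing is asked for, a point or a joint stands for the part that bears it (a point fixed in the world has none). Each returns a list of dicts, best first, with "p" (0 to 1); they miss things now and then, are a little off and sometimes report something else, mostly with a low value. They report only what shows in the picture. A call takes as long as a camera call.
- trace(camera, thing): "region" (420x560 bool, what is visible of it) and "location" ([column, row] in pixels, amid what is visible of it).
The state is a dict: "time": time; "joint_pos": joint angles; "joint_vel": joint speeds; "joint_efforts": joint torques, N m; "tool_pos": TCP position; "tool_rot": TCP orientation; "contact_force": force on the tool from outside, world axes, zero at the start; "ft_torque": the same for the moment, N m; "gripper_width": opening from 0.0 (shut) to 1.0 (fully open); "grasp_force": force on a finger pad.
Only numpy, scipy, OpenCV 4.12 (cv2) and the standard library are available. Lean on these libraries where they do the work, as an engineer would, in place of code of your own. Each camera call takes 0.05 s, during which the arm holds its last target. There are 200 camera calls.

## Working session

There is one attempt and no reset: what is moved stays moved. The work goes in short steps, Python scripts to look and compute and a tool call to move; the robot and the scene stay as the last step left them, time stands still between calls to the robot, and variables do not carry over. Pictures are saved under pics/ and viewed, at most 14 in all, crops included, and the job is handed in when it is done.

Besides the shell and the picture viewer there is one more tool, called after "Emit:" as name(argument=value, ...), one argument or row to a line, values as JSON. play_rows: Moves the arm, as the interface text tells. Its arguments: {"type":"object","properties":{"linear":{"type":"array","items":{"type":"array","items":{"type":"number"}}},"turn":{"type":"array","items":{"type":"number"}},"hand":{"type":"number"}},"required":["linear","turn"]}

```bash
mkdir -p pics
cat > h.py <<'E'
from plant import *
import numpy as np, cv2
from scipy.spatial.transform import Rotation as R
def rot(a):
    a=np.array(a,float)
    return a if a.shape==(3,3) else R.from_quat(a[[1,2,3,0]]).as_matrix()
def cam(name,s=None):
    c=camera_info(name);K=np.array(c["camera_matrix"])
    if "mount" in c:
        s=s or state();M=np.array(c["mount"]);Q=rot(s["tool_rot"])
        return K,Q@M[:3,:3],Q@M[:3,3]+np.array(s["tool_pos"])
    return K,rot(c["attitude"]),np.array(c["origin"])
def ray(C,px):
    K,Q,o=C;d=Q@np.linalg.solve(K,[px[0],px[1],1.]);return o,d/np.linalg.norm(d)
def atz(C,px,z):
    o,d=ray(C,px);return o+d*(z-o[2])/d[2]
def tri(C1,p1,C2,p2):
    A=0;b=0;rs=[ray(C1,p1),ray(C2,p2)]
    for o,d in rs:
        P=np.eye(3)-np.outer(d,d);A=A+P;b=b+P@o
    x=np.linalg.solve(A,b);g=[np.linalg.norm((np.eye(3)-np.outer(d,d))@(x-o)) for o,d in rs]
    return x,max(g)
def proj(C,X):
    K,Q,o=C;p=K@(Q.T@(np.array(X)-o));return p[:2]/p[2]
def save(img,n): cv2.imwrite("pics/"+n+".png",cv2.cvtColor(img,cv2.COLOR_RGB2BGR))
E
python3 - <<'E'
from h import *
np.set_printoptions(precision=3,suppress=True)
a=grab_frame("scene");b=grab_frame("top")
save(a,"s0");save(b,"t0")
for n in("scene","top"):
    print(n,*cam(n))
print(camera_info("wrist"));print(state())
for t in "board lever_knob tube_a tube_b tube_c offcut_square offcut_flat offcut_channel scrap_tray".split():
    for n in("top","scene"):
        r=trace(n,t)
        print(t,n,[(round(x["p"],2),np.round(x["location"],1),int(x["region"].sum())) for x in r[:4]])
E
```

```text
scene [[402.641   0.    275.513]
 [  0.    402.641 207.714]
 [  0.      0.      1.   ]] [[ 0.657  0.425 -0.623]
 [ 0.753 -0.349  0.557]
 [ 0.019 -0.836 -0.549]] [ 1.368 -0.735  0.795]
top [[485.11    0.    276.747]
 [  0.    485.11  204.781]
 [  0.      0.      1.   ]] [[ 0.004 -0.992  0.124]
 [-1.    -0.001  0.021]
 [-0.02  -0.124 -0.992]] [ 0.363 -0.027  1.644]
{'camera_matrix': array([[323.416,   0.   , 278.63 ],
       [  0.   , 323.416, 204.707],
       [  0.   ,   0.   ,   1.   ]]), 'mount': array([[-0.001, -0.958, -0.286,  0.073],
       [ 1.   , -0.   , -0.   , -0.   ],
       [ 0.   , -0.286,  0.958, -0.143],
       [ 0.   ,  0.   ,  0.   ,  1.   ]])}
{'time': 0.1, 'joint_pos': array([-1.297,  0.053,  1.614,  0.   ,  1.476, -0.119]), 'joint_vel': array([ 0.001, -0.002, -0.003, -0.   , -0.001,  0.   ]), 'joint_efforts': array([ -0.   , -39.49 , -37.137,  -0.   ,   0.004,   0.   ]), 'tool_pos': array([ 0.239, -0.577,  0.23 ]), 'tool_rot': array([-0.001,  0.981,  0.195, -0.   ]), 'contact_force': array([ 0.479, -0.603,  0.524]), 'ft_torque': array([ 0.048,  0.019, -0.02 ]), 'gr
[... 900 characters left out ...]
8]), 369), (0.81, array([238.7, 212.6]), 538), (0.69, array([267. , 200.2]), 416)]
offcut_square top [(0.73, array([238. , 172.6]), 197), (0.34, array([190.9, 198.9]), 64)]
offcut_square scene [(0.86, array([331.4, 218. ]), 295)]
offcut_flat top [(0.57, array([234.4, 223. ]), 471), (0.52, array([319.2, 181. ]), 271), (0.51, array([193.3, 200.7]), 99)]
offcut_flat scene [(0.82, array([260., 246.]), 319)]
offcut_channel top [(0.52, array([274.9, 188.9]), 299), (0.35, array([133.9, 183.4]), 577)]
offcut_channel scene [(0.47, array([295. , 224.3]), 275)]
scrap_tray top [(0.73, array([383. , 227.5]), 2940), (0.72, array([237.2, 171. ]), 234)]
scrap_tray scene [(0.72, array([175.2, 259.4]), 3125)]
```

Run:
```python
from h import *
im=cv2.imread("pics/t0.png");cv2.imwrite("pics/t0c.png",cv2.resize(im[120:300,100:460],None,fx=2.2,fy=2.2,interpolation=cv2.INTER_CUBIC))
```

```text
(no output)
```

View pics/t0c.png

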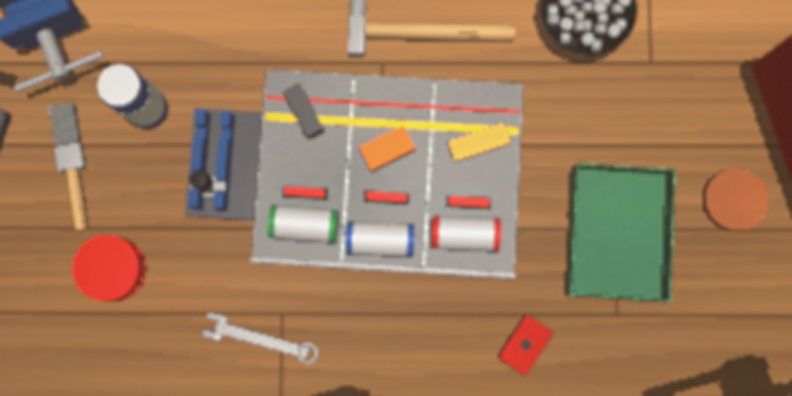

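View pics/s0.png

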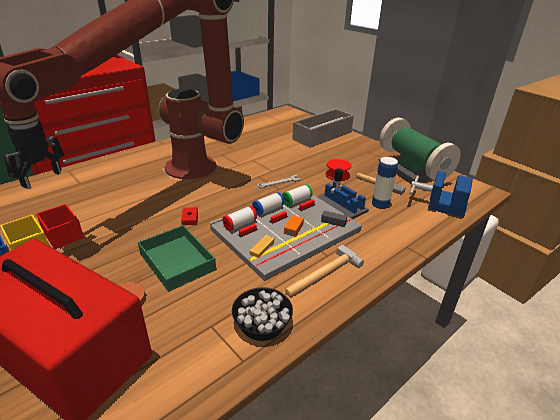

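The top view shows three tubes: green at (304,224), blue at (380,239) and red at (466,233), in crop pixels. The square offcut is at (303,110), the channel at (387,148) and the flat at (480,141). The knob is at (202,181) in the near notch, and the tray is at (620,232). The scene view agrees with all of this.

Run:
```python
from h import *
from scipy.optimize import least_squares
np.set_printoptions(precision=4,suppress=True)
T=cam("top");S=cam("scene")
cr=np.array([[266,70],[523,84],[515,276],[252,262]])/2.2+[100,120]
P=np.array([atz(T,p,.025) for p in cr]);print(P)
L=np.array([[.15,.2],[.15,-.2],[-.15,-.2],[-.15,.2]])
def f(v):
    c,s=np.cos(v[2]),np.sin(v[2]);return ((L@np.array([[c,s],[-s,c]])+v[:2])-P[:,:2]).ravel()
r=least_squares(f,[.4,0,0]);print("board",r.x,np.degrees(r.x[2]),r.fun)
def loc(n,t,sel=0):return trace(n,t)[sel]
def fit(reg,C,z):
    ys,xs=np.nonzero(reg);pts=np.array([atz(C,(x,y),z)[:2] for x,y in zip(xs,ys)],np.float32)
    return cv2.minAreaRect(pts)
for t,it,z in(("offcut_square",0,.055),("offcut_flat",1,.041),("offcut_channel",0,.051),("scrap_tray",0,.045),("lever_knob",0,.127)):
    a=loc("top",t,it);b=loc("scene",t)
    print(t,tri(T,a["location"],S,b["location"]),fit(a["region"],T,z))
a=trace("top","tube_a")[:3];b=trace("scene","tube_a")[:3]
for i,j in((0,0),(1,2),(2,1)):print("tube",tri(T,a[i]["location"],S,b[j]["location"]),fit(a[i]["region"],T,.06))
c,s=np.cos(r.x[2]),np.sin(r.x[2])
print("knob exp",np.array([[c,-s],[s,c]])@[-.04,.27]+r.x[:2])
```

```text
[[ 0.748   0.1982  0.025 ]
 [ 0.7255 -0.1999  0.025 ]
 [ 0.4298 -0.1844  0.025 ]
 [ 0.4499  0.2142  0.025 ]]
board [ 0.5883  0.007  -0.0532] -3.048716675628183 [ 0.0007  0.0005  0.002  -0.0008 -0.002  -0.0003 -0.0007  0.0006]
offcut_square (array([0.6732, 0.1373, 0.0375]), np.float64(0.00018744860718452493)) ((0.6772024035453796, 0.1374337077140808), (0.08051285892724991, 0.029723066836595535), 31.110525131225586)
offcut_flat (array([ 0.6419, -0.1383,  0.0413]), np.float64(0.0035294270010337862)) ((0.6340945959091187, -0.12854017317295074), (0.03415859490633011, 0.09009255468845367), 18.655046463012695)
offcut_channel (array([0.6203, 0.0157, 0.0377]), np.float64(0.0038505675779687593)) ((0.6224662661552429, 0.00974857434630394), (0.04365171492099762, 0.07605557888746262), 26.883272171020508)
scrap_tray (array([ 0.4927, -0.3489,  0.0062]), np.float64(0.00267163690391586)) ((0.49714362621307373, -0.33796989917755127), (0.15897874534130096, 0.20574326813220978), 86.38260650634766)
lever_knob (array([0.5801, 0.2776, 0.101 ]), np.float64(0.00442448840460279)) ((0.5647470355033875, 0.26651856303215027), (0.031944189220666885, 0.051286567002534866), 0.0735430121421814)
tube (array([0.5044, 0.1367, 0.0566]), np.float64(0.0031911199044689503)) ((0.5071836113929749, 0.1353270709514618), (0.10367926955223083, 0.04951093718409538), 86.04698181152344)
tube (array([0.4817, 0.0228, 0.0599]), np.float64(0.002882386136419883)) ((0.4849008321762085, 0.021234367042779922), (0.10014644265174866, 0.04983100667595863), 87.76045989990234)
tube (array([ 0.4918, -0.1063,  0.0692]), np.float64(0.001686645334228676)) ((0.4933081865310669, -0.10801668465137482), (0.10127578675746918, 0.049161385744810104), 89.9336929321289)
knob exp [0.5627 0.2788]
```

Emit:
play_rows(
  linear=[
    [0.02,0.053,0.003],
    [0.02,0.053,0.003],
    [0.02,0.053,0.003],
    [0.02,0.053,0.003],
    [0.02,0.053,0.003],
    [0.02,0.053,0.003],
    [0.02,0.053,0.003],
    [0.02,0.053,0.003],
  ],
  turn=[4,4,4,4,4,4,4,4],
  hand=0.0854,
)

```text
time: 2.6
tool_pos: [0.3996, -0.1517, 0.2557]
tool_rot: [0.001, 0.889, 0.459, 0.0]
contact_force: [1.0, 0.1, -0.3]
gripper_width: 0.996
grasp_force: 0.0
```

Emit:
play_rows(
  linear=[
    [0.02,0.053,0],
    [0.02,0.053,0],
    [0.02,0.053,0],
    [0.02,0.053,0],
    [0.02,0.053,0],
    [0.02,0.053,0],
    [0.02,0.053,0],
    [0.02,0.053,0],
  ],
  turn=[4,4,4,4,4,4,4,4],
)

```text
time: 3.6
tool_pos: [0.5597, 0.2726, 0.2554]
tool_rot: [0.0, 0.727, 0.686, 0.0]
contact_force: [0.9, -0.1, -0.5]
gripper_width: 0.998
grasp_force: 0.0
```

Emit:
play_rows(
  linear=[
    [0,0,0],
    [0,0,0],
  ],
  turn=[0,0],
)

```text
time: 3.85
tool_pos: [0.5591, 0.2705, 0.255]
tool_rot: [0.0, 0.728, 0.685, -0.0]
contact_force: [0.3, -0.4, 0.0]
gripper_width: 1.002
grasp_force: 0.0
```

```bash
cat >> h.py <<'E'
def yaw(s):
    x=rot(s["tool_rot"])[:,0];return np.degrees(np.arctan2(x[1],x[0]))
np.set_printoptions(precision=4,suppress=True)
E
python3 - <<'E'
from h import *
s=state();w=grab_frame("wrist");save(w,"w1");W=cam("wrist",s)
print(s["tool_pos"],yaw(s),s["time"])
for x in trace("wrist","lever_knob")[:3]:
    reg=x["region"];print(x["p"],x["location"],reg.sum(),atz(W,x["location"],.12))
T=cam("top");S=cam("scene")
a=trace("top","spray_can");b=trace("scene","spray_can");print([(q["p"],q["location"]) for q in a+b])
print(tri(T,a[0]["location"],S,b[0]["location"]))
E
```

```text
[0.5591 0.2705 0.255 ] 86.51609507448565 3.85
0.82 [283.8, 179.0] 1098 [0.5641 0.2839 0.12  ]
[(0.73, [158.1, 165.0]), (0.64, [216.2, 275.1]), (0.59, [385.4, 183.6])]
(array([0.6906, 0.3974, 0.082 ]), np.float64(0.0004805726498694855))
```

View pics/w1.png

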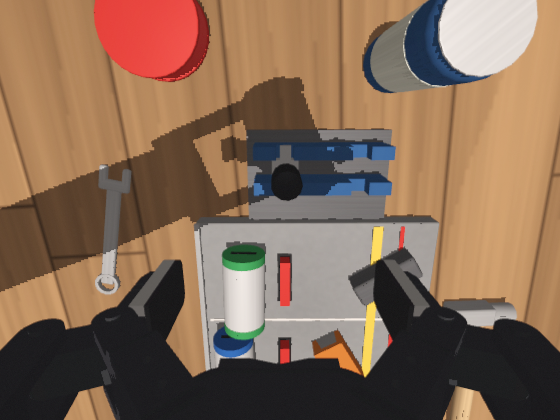

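The wrist view shows the knob at (286,181), clear of the spray can at the top right. It measures (0.564, 0.282), and (0.563, 0.279) was expected.

Emit:
play_rows(
  linear=[
    [0.004,0.01,-0.04],
    [0,0,-0.04],
    [0,0,-0.04],
    [0,0,-0.03],
    [0,0,-0.015],
    [0,0,0],
    [0,0,0],
  ],
  turn=[0.3,0,0,0,0,0,0],
)

```text
time: 4.92
tool_pos: [0.5644, 0.2808, 0.0923]
tool_rot: [0.001, 0.727, 0.687, 0.001]
contact_force: [0.1, -0.7, 0.8]
gripper_width: 1.002
grasp_force: 0.0
```

Emit:
play_rows(
  linear=[
    [0,0,0],
    [0,0,0],
    [0,0,0],
    [0,0,0],
    [0,0,0],
    [0,0,0],
  ],
  turn=[0,0,0,0,0,0],
  hand=0.02,
)

```text
time: 5.68
tool_pos: [0.5658, 0.2806, 0.0916]
tool_rot: [0.002, 0.727, 0.687, 0.003]
contact_force: [7.3, -0.5, -0.8]
gripper_width: 0.314
grasp_force: 59.1
```

Emit:
play_rows(
  linear=[
    [0,0,0.01],
    [0,0,0.01],
    [0,0,0.009],
    [0,0,0],
    [0.02,-0.001,0],
    [0.02,-0.001,0],
    [0.02,-0.001,0],
    [0.02,-0.001,0],
  ],
  turn=[0,0,0,0,0,0,0,0],
)

```text
time: 6.68
tool_pos: [0.6421, 0.2763, 0.1174]
tool_rot: [-0.001, 0.726, 0.687, -0.002]
contact_force: [-1.8, -1.4, -2.8]
gripper_width: 0.311
grasp_force: 59.7
```

Emit:
play_rows(
  linear=[
    [0.001,0,0],
    [0,0,0],
    [0,0,-0.01],
    [0,0,-0.01],
    [0,0,-0.009],
    [0,0,0],
  ],
  turn=[0,0,0,0,0,0],
)

```text
time: 7.42
tool_pos: [0.645, 0.2763, 0.0915]
tool_rot: [0.001, 0.727, 0.687, 0.0]
contact_force: [1.7, -3.3, 4.0]
gripper_width: 0.312
grasp_force: 60.7
```

Emit:
play_rows(
  linear=[
    [0,0,0],
    [0,0,0],
    [0,0,0.03],
    [0,0,0.04],
    [0,0,0.04],
  ],
  turn=[0,0,0,0,0],
  hand=0.0854,
)

```text
time: 8.05
tool_pos: [0.6436, 0.2771, 0.2008]
tool_rot: [-0.001, 0.726, 0.687, -0.0]
contact_force: [0.3, -0.0, -0.4]
gripper_width: 1.0
grasp_force: 0.0
```

Emit:
play_rows(
  linear=[
    [0.005,-0.023,0],
    [0.005,-0.023,0],
    [0.005,-0.023,0],
    [0.005,-0.023,0],
    [0.005,-0.023,0],
    [0.005,-0.023,0],
    [0,0,0],
    [0,0,0],
  ],
  turn=[-9.5,-9.5,-9.5,-9.5,-9.5,-9.5,0,0],
)

```text
time: 9.05
tool_pos: [0.6739, 0.1394, 0.2001]
tool_rot: [-0.0, 0.966, 0.258, -0.0]
contact_force: [-0.9, 0.0, 0.4]
gripper_width: 0.996
grasp_force: 0.0
```

```bash
cat >> h.py <<'E'
def rect(x,C,z):
    ys,xs=np.nonzero(x["region"]);q=np.array([atz(C,p,z)[:2] for p in zip(xs,ys)],np.float32)
    c,(w,h),a=cv2.minAreaRect(q)
    if w<h:w,h,a=h,w,a+90
    return np.array(c),(w,h),a
def look(thing,n,zs,k=2):
    s=state();w=grab_frame("wrist");save(w,n);W=cam("wrist",s)
    print(s["tool_pos"],round(yaw(s),1),s["time"],s["gripper_width"])
    for x in trace("wrist",thing)[:k]:
        print(thing,round(x["p"],2),np.round(x["location"]),[rect(x,W,z) for z in zs])
E
python3 - <<'E'
from h import *
look("offcut_square","w2",[.055,.04])
E
```

```text
[0.6739 0.1394 0.2001] 29.9 9.05 0.9960256333674918
offcut_square 0.64 [288. 182.] [(array([0.6829, 0.1378]), (0.08179391920566559, 0.02996416576206684), 28.8217830657959), (array([0.6801, 0.1358]), (0.08605890721082687, 0.0315265879034996), 28.82175636291504)]
```

View pics/w2.png

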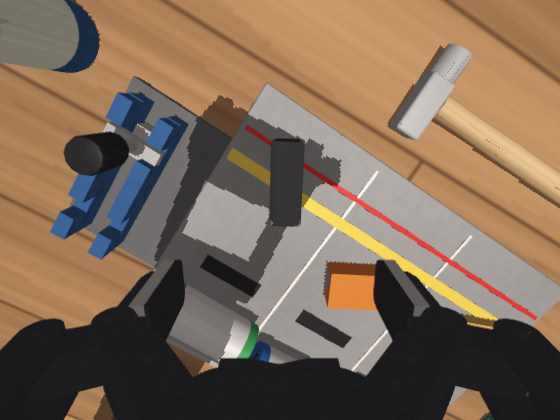

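The stops are sunk, showing as dark slots, and the lever is in the far notch. The square offcut is at (288,182), aligned with the gripper.

Emit:
play_rows(
  linear=[
    [0.007,-0.002,-0.04],
    [0,0,-0.05],
    [0,0,-0.045],
    [0,0,-0.025],
    [0,0,-0.01],
    [0,0,0],
  ],
  turn=[-1,0,0,0,0,0],
)

```text
time: 9.9
tool_pos: [0.6811, 0.1372, 0.0302]
tool_rot: [-0.0, 0.968, 0.249, -0.0]
contact_force: [0.4, -0.1, 0.3]
gripper_width: 0.998
grasp_force: 0.0
```

Emit:
play_rows(
  linear=[
    [0,0,0],
    [0,0,0],
    [0,0,0],
    [0,0,0],
    [0,0,0],
    [0,0,0],
  ],
  turn=[0,0,0,0,0,0],
  hand=0.015,
)

```text
time: 10.65
tool_pos: [0.6822, 0.1366, 0.0316]
tool_rot: [0.0, 0.969, 0.249, 0.001]
contact_force: [0.4, -0.6, 5.6]
gripper_width: 0.334
grasp_force: 61.2
```

Emit:
play_rows(
  linear=[
    [0,0,0.02],
    [0,0,0.05],
    [0,0,0.05],
    [0,0,0.02],
    [0,0,0],
  ],
  turn=[0,0,0,0,0],
)

```text
time: 11.28
tool_pos: [0.6819, 0.1367, 0.1719]
tool_rot: [0.0, 0.969, 0.249, 0.001]
contact_force: [0.5, -0.2, -2.5]
gripper_width: 0.336
grasp_force: 60.5
```

Emit:
play_rows(
  linear=[
    [-0.025,-0.053,0],
    [-0.025,-0.053,0],
    [-0.025,-0.053,0],
    [-0.025,-0.053,0],
    [-0.025,-0.053,0],
    [-0.025,-0.053,0],
    [-0.025,-0.053,0],
    [-0.025,-0.053,0],
  ],
  turn=[7,7,7,7,7,7,7,8],
)

```text
time: 12.28
tool_pos: [0.4787, -0.2877, 0.1666]
tool_rot: [-0.003, 0.731, 0.682, -0.0]
contact_force: [0.7, -0.1, -1.2]
gripper_width: 0.339
grasp_force: 60.5
```

Emit:
play_rows(
  linear=[
    [-0.027,-0.053,0],
    [0,0,-0.03],
    [0,0,-0.05],
    [0,0,-0.04],
    [0,0,-0.02],
    [0,0,0],
    [0,0,0],
  ],
  turn=[0,0,0,0,0,0,0],
)

```text
time: 13.15
tool_pos: [0.4551, -0.3411, 0.0317]
tool_rot: [0.001, 0.732, 0.681, 0.0]
contact_force: [0.1, 0.6, -1.6]
gripper_width: 0.336
grasp_force: 60.5
```

Emit:
play_rows(
  linear=[
    [0,0,0],
    [0,0,0],
    [0,0,0],
    [0,0,0.04],
    [0,0,0.05],
    [0,0,0.05],
    [0,0,0.03],
  ],
  turn=[0,0,0,0,0,0,0],
  hand=0.05,
)

```text
time: 14.02
tool_pos: [0.455, -0.3412, 0.2041]
tool_rot: [0.002, 0.732, 0.681, 0.0]
contact_force: [0.5, -0.3, 0.1]
gripper_width: 0.583
grasp_force: 0.0
```

Emit:
play_rows(
  linear=[
    [0.036,0.042,0],
    [0.036,0.042,0],
    [0.036,0.042,0],
    [0.036,0.042,0],
    [0.036,0.042,0],
    [0,0,0],
    [0,0,0],
  ],
  turn=[5,5,5,5,2,0,0],
  hand=0.0854,
)

```text
time: 14.9
tool_pos: [0.6341, -0.1304, 0.2002]
tool_rot: [-0.0, 0.589, 0.808, -0.0]
contact_force: [-0.9, -0.7, 0.9]
gripper_width: 1.001
grasp_force: 0.0
```

Run:
```python
from h import *
look("offcut_flat","w3",[.041,.033])
```

```text
[ 0.6341 -0.1304  0.2002] 107.8 14.9 1.0006063697629881
offcut_flat 0.87 [279. 187.] [(array([ 0.6343, -0.1304]), (0.09054408222436905, 0.0317378006875515), 107.86915969848633), (array([ 0.6349, -0.1323]), (0.09294425696134567, 0.032579150050878525), 107.86912536621094)]
```

View pics/w3.png

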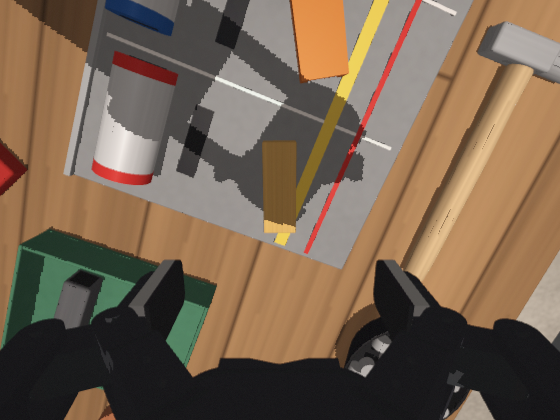

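The flat offcut is right under the tool at (279,187), and the square offcut lies in the tray.

Emit:
play_rows(
  linear=[
    [0,0,-0.04],
    [0,0,-0.05],
    [0,0,-0.045],
    [0,0,-0.025],
    [0,0,-0.011],
    [0,0,0],
  ],
  turn=[0,0,0,0,0,0],
)

```text
time: 15.75
tool_pos: [0.6338, -0.1311, 0.0293]
tool_rot: [-0.0, 0.59, 0.808, -0.0]
contact_force: [0.1, -0.4, -0.5]
gripper_width: 0.997
grasp_force: 0.0
```

Emit:
play_rows(
  linear=[
    [0,0,0],
    [0,0,0],
    [0,0,0],
    [0,0,0],
    [0,0,0],
    [0,0,0],
  ],
  turn=[0,0,0,0,0,0],
  hand=0.015,
)

```text
time: 16.5
tool_pos: [0.6351, -0.1306, 0.0307]
tool_rot: [0.001, 0.589, 0.808, 0.0]
contact_force: [-0.4, 0.9, 5.6]
gripper_width: 0.357
grasp_force: 61.2
```

Emit:
play_rows(
  linear=[
    [0,0,0.02],
    [0,0,0.05],
    [0,0,0.05],
    [0,0,0.02],
    [0,0,0],
  ],
  turn=[0,0,0,0,0],
)

```text
time: 17.12
tool_pos: [0.6349, -0.1306, 0.1708]
tool_rot: [0.001, 0.589, 0.808, 0.0]
contact_force: [-0.2, -1.0, -2.1]
gripper_width: 0.354
grasp_force: 60.4
```

Emit:
play_rows(
  linear=[
    [-0.031,-0.052,0],
    [-0.031,-0.052,0],
    [-0.031,-0.052,0],
    [-0.032,-0.052,0],
    [0,0,-0.05],
    [0,0,-0.05],
    [0,0,-0.022],
    [0,0,0],
  ],
  turn=[-6,-6,-6,-4,0,0,0,0],
)

```text
time: 18.12
tool_pos: [0.5073, -0.3365, 0.0437]
tool_rot: [-0.003, 0.732, 0.681, -0.0]
contact_force: [1.3, -0.8, -1.9]
gripper_width: 0.356
grasp_force: 60.4
```

Emit:
play_rows(
  linear=[
    [0,0,0],
    [0,0,0],
    [0,0,0],
    [0,0,0],
    [0,0,0.05],
    [0,0,0.05],
    [0,0,0.05],
  ],
  turn=[0,0,0,0,0,0,0],
  hand=0.055,
)

```text
time: 19.0
tool_pos: [0.5091, -0.3382, 0.199]
tool_rot: [0.0, 0.733, 0.681, 0.0]
contact_force: [0.3, -0.2, 0.2]
gripper_width: 0.648
grasp_force: 0.0
```

Emit:
play_rows(
  linear=[
    [0.02,0.058,0],
    [0.02,0.058,0],
    [0.02,0.058,0],
    [0.02,0.058,0],
    [0.02,0.058,0],
    [0.016,0.056,0],
    [0,0,0],
    [0,0,0],
  ],
  turn=[5,5,5,5,5,5,0,0],
  hand=0.0854,
)

```text
time: 20.0
tool_pos: [0.6251, 0.0074, 0.1973]
tool_rot: [0.0, 0.531, 0.847, -0.0]
contact_force: [0.1, 0.5, 0.6]
gripper_width: 1.0
grasp_force: 0.0
```

Run:
```python
from h import *
look("offcut_channel","w4",[.051,.04])
save(grab_frame("top")[120:300,100:460],"t1")
for t in("offcut_square","offcut_flat"):
    for x in trace("top",t)[:3]: print(t,x["p"],x["location"],atz(cam("top"),x["location"],.02))
```

```text
[0.6251 0.0074 0.1973] 115.8 20.0 0.9996685095989053
offcut_channel 0.58 [279. 184.] [(array([0.6234, 0.01  ]), (0.07722879946231842, 0.03985722362995148), 116.84669876098633), (array([0.6245, 0.0076]), (0.08016949146986008, 0.04137494042515755), 116.84673118591309)]
offcut_channel 0.38 [101. 238.] [(array([ 0.4933, -0.1145]), (0.13167275488376617, 0.05287151783704758), 88.24462890625), (array([ 0.4895, -0.1217]), (0.1366865634918213, 0.05488474667072296), 88.24462890625)]
offcut_square 0.6 [382.4, 237.0] [ 0.4586 -0.3458  0.02  ]
offcut_flat 0.73 [379.7, 219.5] [ 0.5171 -0.3382  0.02  ]
offcut_flat 0.64 [381.3, 237.7] [ 0.4563 -0.3421  0.02  ]
```

View pics/w4.png

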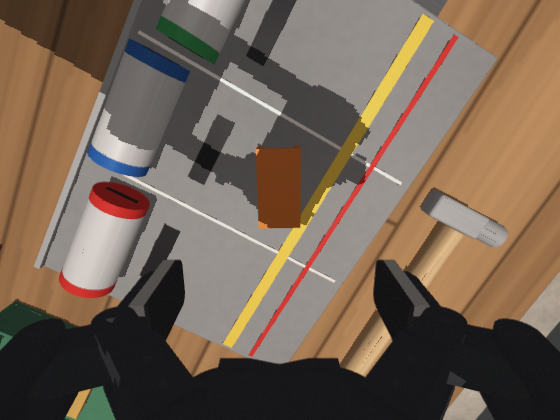

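The channel is under the tool at (279,187), and the other two offcuts are in the tray.

Emit:
play_rows(
  linear=[
    [-0.002,0.002,-0.04],
    [0,0,-0.05],
    [0,0,-0.045],
    [0,0,-0.025],
    [0,0,-0.007],
    [0,0,0],
  ],
  turn=[1,0,0,0,0,0],
)

```text
time: 21.0
tool_pos: [0.6235, 0.0091, 0.0308]
tool_rot: [0.0, 0.524, 0.852, 0.0]
contact_force: [-0.2, 0.5, -0.0]
gripper_width: 0.997
grasp_force: 0.0
```

Emit:
play_rows(
  linear=[
    [0,0,0],
    [0,0,0],
    [0,0,0],
    [0,0,0],
    [0,0,0],
    [0,0,0],
  ],
  turn=[0,0,0,0,0,0],
  hand=0.02,
)

```text
time: 21.75
tool_pos: [0.6243, 0.0095, 0.0318]
tool_rot: [0.001, 0.524, 0.852, 0.0]
contact_force: [0.1, -0.6, 6.5]
gripper_width: 0.452
grasp_force: 63.0
```

Emit:
play_rows(
  linear=[
    [0,0,0.02],
    [0,0,0.05],
    [0,0,0.05],
    [0,0,0.02],
    [0,0,0],
  ],
  turn=[0,0,0,0,0],
)

```text
time: 22.38
tool_pos: [0.6239, 0.0096, 0.1718]
tool_rot: [0.001, 0.524, 0.852, 0.001]
contact_force: [0.2, 0.0, -1.8]
gripper_width: 0.452
grasp_force: 62.3
```

Emit:
play_rows(
  linear=[
    [-0.011,-0.058,0],
    [-0.011,-0.058,0],
    [-0.011,-0.058,0],
    [-0.011,-0.058,0],
    [-0.011,-0.058,0],
    [-0.012,-0.057,0],
    [0,0,-0.04],
    [0,0,-0.05],
  ],
  turn=[-6,-6,-6,-6,-4,-3,0,0],
)

```text
time: 23.38
tool_pos: [0.555, -0.338, 0.0772]
tool_rot: [-0.001, 0.733, 0.68, -0.0]
contact_force: [0.9, -0.3, -2.1]
gripper_width: 0.454
grasp_force: 62.3
```

Emit:
play_rows(
  linear=[
    [0,0,-0.03],
    [0,0,0],
    [0,0,0],
  ],
  turn=[0,0,0],
)

```text
time: 23.75
tool_pos: [0.5562, -0.3373, 0.0501]
tool_rot: [-0.0, 0.732, 0.681, -0.0]
contact_force: [-0.0, 0.4, -1.1]
gripper_width: 0.455
grasp_force: 62.1
```

Emit:
play_rows(
  linear=[
    [0,0,0],
    [0,0,0],
    [0,0,0],
    [0,0,0],
    [0,0,0.05],
    [0,0,0.05],
    [0,0,0.06],
    [0,0,0.06],
  ],
  turn=[0,0,0,0,0,0,0,0],
  hand=0.06,
)

```text
time: 24.75
tool_pos: [0.5559, -0.3372, 0.2721]
tool_rot: [-0.0, 0.733, 0.681, -0.0]
contact_force: [1.0, -0.4, -0.8]
gripper_width: 0.707
grasp_force: 0.0
```

Run:
```python
from h import *
im=grab_frame("top");save(cv2.resize(im[120:300,100:460],None,fx=2.2,fy=2.2,interpolation=cv2.INTER_CUBIC),"t2")
s=state();print(s["tool_pos"],yaw(s))
```

```text
[ 0.5589 -0.3394  0.2836] 85.80515086829577
```

View pics/t2.png

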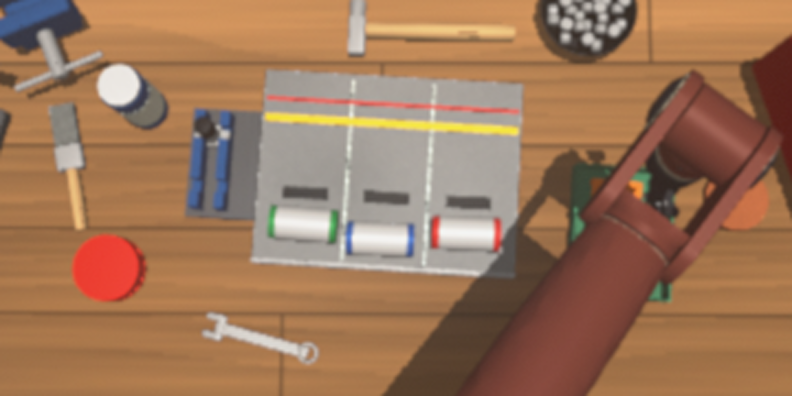

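The board is clear: the red tube is at (466,233), the blue at (380,239) and the green at (304,224). All three offcuts look to be in the tray. Next I go behind the red tube.

Emit:
play_rows(
  linear=[
    [-0.012,0.026,0],
    [-0.012,0.026,0],
    [-0.012,0.026,0],
    [-0.012,0.026,-0.01],
    [-0.012,0.026,-0.02],
    [-0.012,0.026,-0.02],
    [-0.012,0.026,-0.02],
    [-0.012,0.026,-0.01],
  ],
  turn=[-10,-10,-10,-10,-10,-10,-10,-10],
  hand=0.06,
)

```text
time: 25.8
tool_pos: [0.4591, -0.1283, 0.1887]
tool_rot: [-0.0, 0.999, 0.048, -0.001]
contact_force: [0.3, 0.3, -0.3]
gripper_width: 0.705
grasp_force: 0.0
```

Emit:
play_rows(
  linear=[
    [-0.015,0.026,0],
    [0,0,0],
    [0,0,0],
  ],
  turn=[-8.8,0,0],
)

```text
time: 26.18
tool_pos: [0.4456, -0.1037, 0.1906]
tool_rot: [0.0, 1.0, -0.026, 0.0]
contact_force: [0.2, -0.9, -0.5]
gripper_width: 0.703
grasp_force: 0.0
```

```bash
cat >> h.py <<'E'
bc=np.array([.5883,.007]);bt=-.0532
def tob(p):
    d=np.array(p)[:2]-bc;c,s=np.cos(bt),np.sin(bt);return np.array([d[0]*c+d[1]*s,-d[0]*s+d[1]*c])
def tow(b):
    c,s=np.cos(bt),np.sin(bt);return bc+[b[0]*c-b[1]*s,b[0]*s+b[1]*c]
E
python3 - <<'E'
from h import *
s=state();w=grab_frame("wrist");save(w,"w5");W=cam("wrist",s)
print(s["tool_pos"],yaw(s),tob(s["tool_pos"]),s["time"])
for x in trace("wrist","tube_a")[:4]:
    c,wh,a=rect(x,W,.055);print(x["p"],x["location"],c,tob(c),wh,a)
# board refit check: yellow line pixels
m=cv2.inRange(cv2.cvtColor(w,cv2.COLOR_RGB2HSV),(22,120,100),(34,255,255))
ys,xs=np.nonzero(m);q=np.array([tob(atz(W,p,.025)) for p in zip(xs,ys)]);k=(abs(q[:,0]-.075)<.02);q=q[k];print(len(q),np.median(q[:,0]),np.polyfit(q[:,1],q[:,0],1),q[:,1].min(),q[:,1].max())
E
```

```text
[ 0.4456 -0.1037  0.1906] -2.923576542816239 [-0.1366 -0.1182] 26.175
0.83 [30.7, 133.7] [0.5057 0.1002] [-0.0875  0.0887] (0.06718207895755768, 0.04982655867934227) 84.88863372802734
0.58 [280.6, 134.0] [ 0.4946 -0.1095] [-0.0874 -0.1214] (0.10858802497386932, 0.050969742238521576) 87.78681945800781
0.58 [130.3, 153.3] [0.4861 0.0212] [-0.1028  0.0087] (0.12010405957698822, 0.04970667138695717) 87.63113403320312Traceback (most recent call last):
  File "<stdin>", line 8, in <module>
IndexError: too many indices for array: array is 1-dimensional, but 2 were indexed
```

View pics/w5.png

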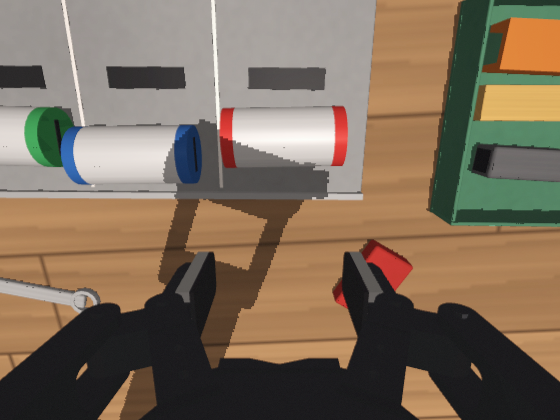

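The red tube is square behind the tool at (283,136), and all three offcuts lie in the tray.

Emit:
play_rows(
  linear=[
    [0,-0.003,-0.05],
    [0,0,-0.05],
    [0,0,-0.03],
    [0,0,-0.019],
    [0,0,0],
    [0,0,0],
  ],
  turn=[0,0,0,0,0,0],
)

```text
time: 27.02
tool_pos: [0.4461, -0.107, 0.0423]
tool_rot: [0.0, 1.0, -0.026, 0.001]
contact_force: [0.2, -0.3, -0.0]
gripper_width: 0.702
grasp_force: 0.0
```

Emit:
play_rows(
  linear=[
    [0.004,0,0],
    [0.006,-0.0005,0],
    [0.007,-0.0005,0],
    [0.007,-0.0003,0],
    [0.007,-0.0003,0],
    [0.007,-0.0004,0],
    [0.007,-0.0004,0],
    [0.007,-0.0004,0],
  ],
  turn=[0,0,0,0,0,0,0,0],
)

```text
time: 28.02
tool_pos: [0.4977, -0.1092, 0.0413]
tool_rot: [-0.0, 1.0, -0.026, -0.0]
contact_force: [0.4, 1.1, 0.3]
gripper_width: 0.704
grasp_force: 0.1
```

Emit:
play_rows(
  linear=[
    [0.007,-0.0004,0],
    [0.007,-0.0004,0],
    [0.007,-0.0004,0],
    [0.007,-0.0003,0],
    [0.007,-0.0003,0],
    [0.007,-0.0004,0],
    [0.007,-0.0004,0],
    [0.007,-0.0004,0],
  ],
  turn=[0,0,0,0,0,0,0,0],
)

```text
time: 29.02
tool_pos: [0.5537, -0.1122, 0.0413]
tool_rot: [-0.0, 1.0, -0.026, 0.0]
contact_force: [-1.0, -0.0, 1.2]
gripper_width: 0.707
grasp_force: 0.1
```

Emit:
play_rows(
  linear=[
    [0.007,-0.0004,0],
    [0.006,-0.0004,0],
    [0.005,-0.0003,0],
    [0.005,-0.0003,0],
    [0.004,-0.0002,0],
    [0.003,-0.0002,0],
    [0.002,-0.0001,0],
    [0,0,0],
  ],
  turn=[0,0,0,0,0,0,0,0],
)

```text
time: 30.02
tool_pos: [0.5853, -0.1141, 0.0413]
tool_rot: [0.0, 1.0, -0.026, -0.0]
contact_force: [-0.7, 0.4, 0.0]
gripper_width: 0.705
grasp_force: 0.0
```

```bash
cat >> h.py <<'E'
def tubes(n=None):
    s=state();w=grab_frame("wrist");W=cam("wrist",s)
    if n:save(w,n)
    print("tcp",s["tool_pos"],round(yaw(s),2),"board",tob(s["tool_pos"]),s["time"])
    for x in trace("wrist","tube_a")[:4]:
        c,wh,a=rect(x,W,.055);print("W",round(x["p"],2),x["location"],tob(c),wh,round(a-86.95,2))
    grab_frame("top");T=cam("top")
    for x in trace("top","tube_a")[:4]:
        c,wh,a=rect(x,T,.055);print("T",round(x["p"],2),x["location"],tob(c),wh,round(a-86.95,2))
E
python3 -c "
from h import *
tubes('w6')"
```

```text
tcp [ 0.5853 -0.1141  0.0413] -3.0 board [ 0.0034 -0.1211] 30.025
W 0.88 [128.6, 402.9] [-0.0696 -0.0432] (0.031046362593770027, 0.01764947734773159) 0.04
W 0.67 [274.5, 193.4] [ 0.0407 -0.1201] (0.11915282905101776, 0.05134711414575577) 0.54
T 0.86 [234.5, 223.4] [-0.0873  0.1245] (0.10418650507926941, 0.049378521740436554) -1.58
T 0.72 [269.6, 229.0] [-0.1025  0.0171] (0.08879295736551285, 0.04936902970075607) 3.19
T 0.45 [380.9, 219.5] [-0.0642 -0.3399] (0.09206286817789078, 0.03591098263859749) -0.06
T 0.38 [247.1, 191.2] [-0.0023  0.0547] (0.4979115426540375, 0.2953830361366272) -0.16
```

View pics/w6.png

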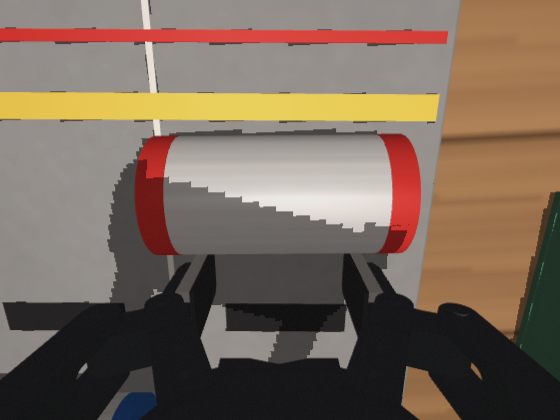

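The red tube is square at (277,195), and the yellow line runs at row 106.

Emit:
play_rows(
  linear=[
    [0.004,-0.0002,0],
    [0.005,-0.0003,0],
    [0.006,-0.0003,0],
    [0.005,-0.0003,0],
    [0.004,-0.0002,0],
    [0.003,-0.0001,0],
    [0.002,-0.0001,0],
    [0.001,0,0],
  ],
  turn=[0,0,0,0,0,0,0,0],
)

```text
time: 31.22
tool_pos: [0.6153, -0.1156, 0.0413]
tool_rot: [-0.0, 1.0, -0.026, -0.0]
contact_force: [0.1, -0.2, -0.0]
gripper_width: 0.702
grasp_force: 0.0
```

Emit:
play_rows(
  linear=[
    [0,0,0],
    [0,0,0],
    [0,0,0],
  ],
  turn=[0,0,0],
)

```text
time: 31.6
tool_pos: [0.6152, -0.1156, 0.0413]
tool_rot: [-0.0, 1.0, -0.026, -0.0]
contact_force: [-0.2, 0.1, 0.7]
gripper_width: 0.706
grasp_force: 0.0
```

```bash
cat >> h.py <<'E'
def tw(n=None):
    """nearest tube by tangent-bisector at axis height .05, and visible yellow/red line, board frame"""
    s=state();w=grab_frame("wrist");W=cam("wrist",s)
    if n:save(w,n)
    print("tcp board",tob(s["tool_pos"]),s["tool_pos"],round(yaw(s),2),s["time"])
    for x in trace("wrist","tube_a")[:3]:
        c,wh,a=rect(x,W,.05);print("W",round(x["p"],2),np.round(x["location"]),tob(c),wh,round(a-86.95,2))
    h=cv2.cvtColor(w,cv2.COLOR_RGB2HSV)
    for nm,lo,hi,b in(("yel",(22,120,60),(34,255,255),.075),("red",(0,150,60),(8,255,255),.105)):
        ys,xs=np.nonzero(cv2.inRange(h,lo,hi))
        if len(xs)<50:continue
        q=np.array([tob(atz(W,p,.025)) for p in zip(xs,ys)]);q=q[abs(q[:,0]-b)<.012]
        if len(q)>50:print(nm,len(q),np.percentile(q[:,0],[2,50,98]),np.polyfit(q[:,1],q[:,0],1))
E
python3 -c "
from h import *
tw()"
```

```text
tcp board [ 0.0333 -0.121 ] [ 0.6152 -0.1156  0.0413] -2.99 31.6
W 0.57 [275. 194.] [ 0.0683 -0.1197] (0.12371397763490677, 0.05346408858895302) 0.57
yel 3472 [0.0713 0.0774 0.0829] [-0.0001  0.0772]
red 4700 [0.1042 0.1068 0.1091] [0.0046 0.1072]
```

Emit:
play_rows(
  linear=[
    [0.002,-0.0001,0],
    [0.002,-0.0001,0],
    [0.002,-0.0001,0],
    [0.001,-0.0001,0],
    [0.001,0,0],
    [0,0,0],
    [0,0,0],
    [0,0,0],
  ],
  turn=[0,0,0,0,0,0,0,0],
)

```text
time: 32.7
tool_pos: [0.6232, -0.116, 0.0413]
tool_rot: [-0.0, 1.0, -0.026, -0.0]
contact_force: [0.5, 0.3, -0.6]
gripper_width: 0.703
grasp_force: 0.0
```

Emit:
play_rows(
  linear=[
    [-0.005,0,0],
    [-0.015,0,0],
    [-0.025,0.001,0],
    [-0.01,0.001,0],
    [0,0,0],
    [0,0,0],
  ],
  turn=[0,0,0,0,0,0],
)

```text
time: 33.45
tool_pos: [0.5688, -0.1142, 0.0417]
tool_rot: [0.0, 1.0, -0.026, 0.001]
contact_force: [0.1, 0.1, 0.2]
gripper_width: 0.703
grasp_force: 0.0
```

```bash
python3 -c "
from h import *
tw('w7')"
```

```text
tcp board [-0.013 -0.122] [ 0.5688 -0.1142  0.0417] -3.0 33.45
W 0.76 [133. 398.] [-0.0852 -0.0174] (0.0781097412109375, 0.03307759389281273) 1.05
W 0.67 [271.  61.] [ 0.075  -0.1197] (0.12345459312200546, 0.044726550579071045) 0.02
yel 3481 [0.0711 0.0771 0.083 ] [0.0064 0.0773]
red 1971 [0.0932 0.099  0.1045] [-0.0016  0.0987]
```

View pics/w7.png

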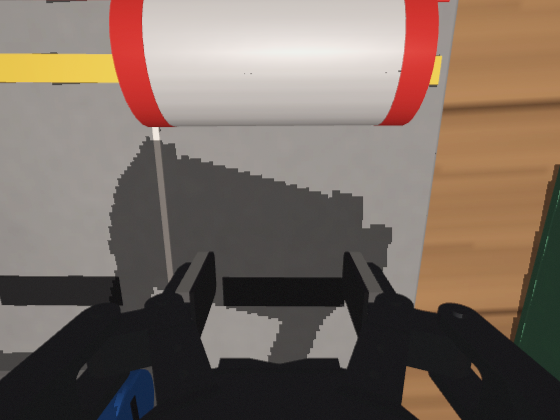

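The red tube is on the yellow line, with the line showing on both sides of it at row 68. Now the blue tube.

Emit:
play_rows(
  linear=[
    [0,0,0.05],
    [0,0,0.05],
    [-0.043,0.046,0],
    [-0.043,0.046,0],
    [-0.043,0.046,0],
    [0,0,0],
    [0,0,0],
  ],
  turn=[0,0,0,0,0,0,0],
)

```text
time: 34.42
tool_pos: [0.441, 0.0229, 0.142]
tool_rot: [0.0, 1.0, -0.026, 0.001]
contact_force: [-0.4, 0.3, 0.1]
gripper_width: 0.702
grasp_force: 0.0
```

```bash
python3 -c "
from h import *
tw()"
```

```text
tcp board [-0.148   0.0081] [0.441  0.0229 0.142 ] -2.96 34.425
W 0.61 [283. 148.] [-0.1035  0.0057] (0.11356820166110992, 0.05183178931474686) 0.86
```

Emit:
play_rows(
  linear=[
    [0,-0.002,-0.04],
    [0,0,-0.04],
    [0,0,-0.02],
    [0,0,0],
    [0,0,0],
  ],
  turn=[0,0,0,0,0],
)

```text
time: 35.15
tool_pos: [0.4415, 0.0204, 0.0424]
tool_rot: [0.0, 1.0, -0.027, 0.001]
contact_force: [0.1, 0.3, 1.0]
gripper_width: 0.705
grasp_force: 0.0
```

Emit:
play_rows(
  linear=[
    [0.004,0,0],
    [0.006,-0.0005,0],
    [0.007,-0.0005,0],
    [0.007,-0.0003,0],
    [0.007,-0.0003,0],
    [0.007,-0.0004,0],
    [0.007,-0.0004,0],
    [0.007,-0.0004,0],
  ],
  turn=[0,0,0,0,0,0,0,0],
)

```text
time: 36.15
tool_pos: [0.4926, 0.0182, 0.0413]
tool_rot: [-0.0, 1.0, -0.026, -0.0]
contact_force: [-0.1, 0.3, 0.3]
gripper_width: 0.699
grasp_force: 0.1
```

Emit:
play_rows(
  linear=[
    [0.007,-0.0004,0],
    [0.007,-0.0004,0],
    [0.007,-0.0004,0],
    [0.007,-0.0003,0],
    [0.007,-0.0003,0],
    [0.007,-0.0004,0],
    [0.007,-0.0004,0],
    [0.007,-0.0004,0],
  ],
  turn=[0,0,0,0,0,0,0,0],
)

```text
time: 37.15
tool_pos: [0.5486, 0.0151, 0.0413]
tool_rot: [0.0, 1.0, -0.026, -0.0]
contact_force: [-0.2, -0.1, 0.3]
gripper_width: 0.705
grasp_force: 0.1
```

Emit:
play_rows(
  linear=[
    [0.007,-0.0004,0],
    [0.007,-0.0004,0],
    [0.007,-0.0003,0],
    [0.007,-0.0003,0],
    [0.006,-0.0004,0],
    [0.006,-0.0003,0],
    [0.005,-0.0003,0],
    [0.005,-0.0003,0],
  ],
  turn=[0,0,0,0,0,0,0,0],
)

```text
time: 38.15
tool_pos: [0.5985, 0.0125, 0.0413]
tool_rot: [-0.0, 1.0, -0.026, -0.0]
contact_force: [0.1, 0.6, -0.2]
gripper_width: 0.702
grasp_force: 0.1
```

Emit:
play_rows(
  linear=[
    [0.004,-0.0002,0],
    [0.004,-0.0002,0],
    [0.004,-0.0002,0],
    [0.003,-0.0002,0],
    [0.003,-0.0001,0],
    [0.002,-0.0001,0],
    [0.001,0,0],
    [0,0,0],
  ],
  turn=[0,0,0,0,0,0,0,0],
)

```text
time: 39.15
tool_pos: [0.6192, 0.0115, 0.0413]
tool_rot: [-0.0, 1.0, -0.026, 0.0]
contact_force: [0.3, 0.7, -0.1]
gripper_width: 0.7
grasp_force: 0.0
```

```bash
python3 -c "
from h import *
tw('w8')"
```

```text
tcp board [0.0306 0.0061] [0.6192 0.0115 0.0413] -3.0 39.15
W 0.98 [496. 170.] [ 0.0766 -0.0875] (0.0587083138525486, 0.05275572091341019) 1.5
W 0.72 [120. 412.] [-0.0534  0.0901] (0.028186090290546417, 0.007605875376611948) 0.04
W 0.56 [275. 195.] [0.0657 0.0076] (0.12392386794090271, 0.053482312709093094) 0.56
yel 3729 [0.0717 0.0777 0.0836] [0.0009 0.0776]
red 7329 [0.0937 0.1068 0.1095] [0.0266 0.1057]
```

Emit:
play_rows(
  linear=[
    [0.002,-0.0001,0],
    [0.003,-0.0002,0],
    [0.002,-0.0001,0],
    [0.002,-0.0001,0],
    [0.001,0,0],
    [0.001,0,0],
    [0,0,0],
    [0,0,0],
  ],
  turn=[0,0,0,0,0,0,0,0],
)

```text
time: 40.25
tool_pos: [0.6301, 0.011, 0.0413]
tool_rot: [-0.0, 1.0, -0.026, -0.0]
contact_force: [-0.1, -0.0, 0.8]
gripper_width: 0.702
grasp_force: 0.0
```

Emit:
play_rows(
  linear=[
    [-0.005,0,0],
    [-0.015,0,0],
    [-0.025,0.001,0],
    [-0.01,0.001,0.03],
    [0,0,0.05],
    [-0.032,0.024,0.02],
    [-0.045,0.04,0],
    [-0.045,0.04,0],
  ],
  turn=[0,0,0,0,0,0,0,0],
)

```text
time: 41.25
tool_pos: [0.4512, 0.1176, 0.1414]
tool_rot: [-0.0, 1.0, -0.027, 0.0]
contact_force: [0.5, 1.2, 0.4]
gripper_width: 0.704
grasp_force: 0.0
```

Emit:
play_rows(
  linear=[
    [0,0.014,0],
    [0,0,0],
    [0,0,0],
  ],
  turn=[0,0,0],
)

```text
time: 41.62
tool_pos: [0.4539, 0.1303, 0.1415]
tool_rot: [0.0, 1.0, -0.027, 0.0]
contact_force: [-0.4, -0.4, 1.0]
gripper_width: 0.702
grasp_force: 0.0
```

```bash
python3 -c "
from h import *
tw();print('--');tubes()"
```

```text
tcp board [-0.1407  0.116 ] [0.4539 0.1303 0.1415] -3.04 41.625
W 0.67 [270. 135.] [-0.0871  0.1227] (0.11224111169576645, 0.05150934308767319) -1.08
--
tcp [0.454  0.1302 0.1414] -3.08 board [-0.1407  0.1158] 41.725
W 0.67 [270.7, 135.4] [-0.0867  0.1228] (0.11027010530233383, 0.05105375126004219) -1.24
T 0.73 [274.7, 174.3] [0.0782 0.0111] (0.10332786291837692, 0.050755683332681656) 3.03
T 0.59 [314.5, 174.9] [ 0.0757 -0.1187] (0.10386212915182114, 0.05293402448296547) 0.6
T 0.56 [249.5, 220.9] [-0.0847  0.0825] (0.04630107805132866, 0.019805384799838066) -86.39
```

Emit:
play_rows(
  linear=[
    [0,0.007,-0.04],
    [0,0,-0.04],
    [0,0,-0.02],
    [0,0,0],
    [0,0,0],
  ],
  turn=[0,0,0,0,0],
)

```text
time: 42.55
tool_pos: [0.4541, 0.138, 0.0424]
tool_rot: [-0.0, 1.0, -0.026, 0.001]
contact_force: [0.3, 0.2, 0.7]
gripper_width: 0.703
grasp_force: 0.0
```

Emit:
play_rows(
  linear=[
    [0.004,0,0],
    [0.006,-0.0005,0],
    [0.006,-0.0005,0],
    [0.004,-0.0003,0],
    [0.004,-0.0003,0],
    [0.005,-0.0003,0],
    [0.007,-0.0004,0],
    [0.007,-0.0004,0],
  ],
  turn=[0,0,0,0,0,0,0,0],
)

```text
time: 43.55
tool_pos: [0.4967, 0.1353, 0.0413]
tool_rot: [-0.0, 1.0, -0.026, 0.0]
contact_force: [0.9, -0.5, -0.1]
gripper_width: 0.703
grasp_force: 0.0
```

Emit:
play_rows(
  linear=[
    [0.007,-0.0004,0],
    [0.007,-0.0004,0],
    [0.007,-0.0004,0],
    [0.007,-0.0003,0],
    [0.007,-0.0003,0],
    [0.007,-0.0004,0],
    [0.007,-0.0004,0],
    [0.007,-0.0004,0],
  ],
  turn=[0,0,0,0,0,0,0,0],
)

```text
time: 44.55
tool_pos: [0.5527, 0.1323, 0.0413]
tool_rot: [-0.0, 1.0, -0.026, 0.0]
contact_force: [0.2, 0.5, -0.1]
gripper_width: 0.705
grasp_force: 0.1
```

Emit:
play_rows(
  linear=[
    [0.007,-0.0004,0],
    [0.007,-0.0004,0],
    [0.007,-0.0003,0],
    [0.007,-0.0003,0],
    [0.006,-0.0004,0],
    [0.006,-0.0003,0],
    [0.005,-0.0003,0],
    [0.005,-0.0003,0],
  ],
  turn=[0,0,0,0,0,0,0,0],
)

```text
time: 45.55
tool_pos: [0.6025, 0.1296, 0.0413]
tool_rot: [0.0, 1.0, -0.026, -0.0]
contact_force: [0.1, 0.6, 0.7]
gripper_width: 0.704
grasp_force: 0.1
```

Emit:
play_rows(
  linear=[
    [0.004,-0.0002,0],
    [0.004,-0.0002,0],
    [0.004,-0.0002,0],
    [0.003,-0.0002,0],
    [0.003,-0.0001,0],
    [0.002,-0.0001,0],
    [0.001,0,0],
    [0,0,0],
  ],
  turn=[0,0,0,0,0,0,0,0],
)

```text
time: 46.55
tool_pos: [0.6232, 0.1286, 0.0413]
tool_rot: [0.0, 1.0, -0.026, -0.0]
contact_force: [-0.2, 0.1, -0.4]
gripper_width: 0.708
grasp_force: 0.0
```

```bash
python3 -c "
from h import *
tw('w9')"
```

```text
tcp board [0.0284 0.1233] [0.6232 0.1286 0.0413] -2.99 46.55
W 0.91 [494. 161.] [0.0769 0.0335] (0.06592784821987152, 0.05198551341891289) 0.81
W 0.66 [294. 193.] [0.0638 0.1167] (0.12358329445123672, 0.05296001955866814) -1.44
yel 570 [0.072  0.0784 0.0838] [-0.1972  0.1157]
red 4778 [0.1051 0.1077 0.1099] [0.0047 0.1071]
```

View pics/w9.png

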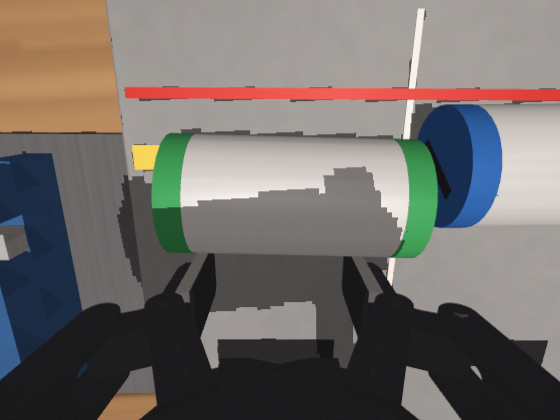

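The green tube at (294,193) is tilted about 2°, and its left end is ahead. The blue tube is to its right, with a gap between them. I'll push slowly and look again.

Emit:
play_rows(
  linear=[
    [0.001,-0.0001,0],
    [0.001,-0.0001,0],
    [0.001,0,0],
    [0.001,-0.0001,0],
    [0.001,0,0],
    [0.001,-0.0001,0],
    [0.001,0,0],
    [0,0,0],
  ],
  turn=[0.5,0.5,0,0,0,0,0,0],
)

```text
time: 47.65
tool_pos: [0.6303, 0.1282, 0.0413]
tool_rot: [-0.0, 1.0, -0.017, 0.0]
contact_force: [0.2, -0.3, 0.2]
gripper_width: 0.7
grasp_force: 0.0
```

```bash
python3 -c "
from h import *
tw()"
```

```text
tcp board [0.0355 0.1233] [0.6303 0.1282 0.0413] -1.99 47.65
W 0.84 [294. 192.] [0.0717 0.1166] (0.1233518123626709, 0.053329918533563614) -1.38
W 0.77 [497. 184.] [0.0766 0.0316] (0.06632670760154724, 0.052428197115659714) 1.03
W 0.35 [274. 132.] [0.0474 0.1215] (0.2875533103942871, 0.19580352306365967) -0.3
yel 458 [0.0723 0.0785 0.0838] [-0.1269  0.1026]
red 4562 [0.105  0.1075 0.11  ] [0.0048 0.107 ]
```

Emit:
play_rows(
  linear=[
    [0.001,-0.0001,0],
    [0.001,-0.0001,0],
    [0.001,0,0],
    [0.001,-0.0001,0],
    [0.001,0,0],
    [0,0,0],
    [0,0,0],
  ],
  turn=[0,0,0,0,0,0,0],
)

```text
time: 48.62
tool_pos: [0.6352, 0.1279, 0.0413]
tool_rot: [-0.0, 1.0, -0.017, 0.0]
contact_force: [-0.9, -0.2, 0.2]
gripper_width: 0.696
grasp_force: 0.0
```

Emit:
play_rows(
  linear=[
    [-0.005,0,0],
    [-0.015,0,0],
    [-0.025,0,0.03],
    [0,-0.018,0.05],
    [0.025,-0.05,0.06],
    [0.025,-0.05,0.06],
    [0,0,0],
    [0,0,0],
  ],
  turn=[-1,0,0,0,0,0,0,0],
)

```text
time: 49.62
tool_pos: [0.6272, 0.0339, 0.212]
tool_rot: [-0.0, 1.0, -0.026, -0.001]
contact_force: [-0.6, -0.4, -0.8]
gripper_width: 0.702
grasp_force: 0.0
```

Emit:
play_rows(
  linear=[
    [0,0,0],
    [0,0,0],
  ],
  turn=[0,0],
)

```text
time: 49.88
tool_pos: [0.6271, 0.0345, 0.2109]
tool_rot: [-0.0, 1.0, -0.026, -0.001]
contact_force: [0.6, 0.5, -0.5]
gripper_width: 0.707
grasp_force: 0.0
```

```bash
python3 -c "
from h import *
tw('w10')"
```

```text
tcp board [0.0373 0.0295] [0.6271 0.0345 0.2109] -2.93 49.875
W 0.86 [179. 140.] [0.0781 0.1231] (0.11476612091064453, 0.051784858107566833) -2.1
W 0.61 [307. 142.] [0.0779 0.0052] (0.11013300716876984, 0.05125734582543373) 0.09
W 0.57 [442. 142.] [ 0.0778 -0.1251] (0.12546612322330475, 0.05011971294879913) 0.91
yel 236 [0.0711 0.0771 0.0828] [0.0057 0.0773]
red 2221 [0.0946 0.1068 0.1095] [0.014 0.106]
```

View pics/w10.png

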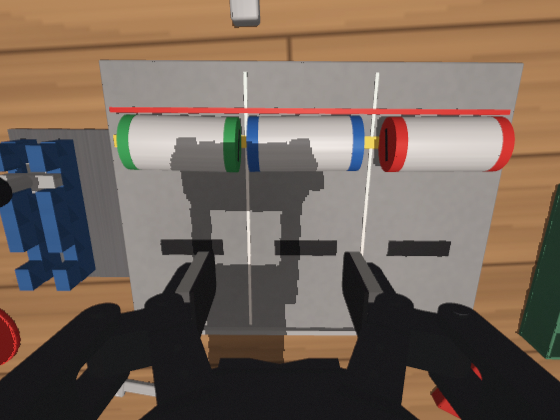

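All three tubes sit on the yellow line: green at (180,141), blue at (305,142), red at (445,143). I'll check their squareness from the silhouette edges.

```bash
cat >> h.py <<'E'
def axes():
    s=state();w=grab_frame("wrist");W=cam("wrist",s);K,Q,o=W
    for x in trace("wrist","tube_a")[:3]:
        r=x["region"];cols=np.nonzero(r.any(0))[0];a,b=cols[0],cols[-1];m=int((b-a)*.22);cs=np.arange(a+m,b-m)
        N=[]
        for f in(lambda c:np.nonzero(r[:,c])[0][0]-.5,lambda c:np.nonzero(r[:,c])[0][-1]+.5):
            v=np.array([f(c) for c in cs]);p=np.polyfit(cs,v,1);k=abs(np.polyval(p,cs)-v)<1.2;p=np.polyfit(cs[k],v[k],1)
            d=[Q@np.linalg.solve(K,[c,np.polyval(p,c),1]) for c in(cs[0],cs[-1])];n=np.cross(*d);N.append(n/np.linalg.norm(n))
        d=np.cross(*N);d/=np.linalg.norm(d);d*=np.sign(d[1])
        # axis: bisecting plane at height .05
        n=N[0]+N[1] if N[0]@N[1]>0 else N[0]-N[1]
        c=atz(W,x["location"],.05);bx=c-o
        X=c.copy();X[0]=o[0]-(n[1]*(c[1]-o[1])+n[2]*(.05-o[2]))/n[0]
        print(round(x["p"],2),"axis yaw vs board",np.degrees(np.arctan2(d[1],d[0])-bt)-90,"tilt",np.degrees(np.arcsin(d[2])),"at board",tob(X))
E
python3 -c "
from h import *
axes()"
```

```text
0.87 axis yaw vs board -1.0249106892918718 tilt -3.2628051583506785 at board [0.0782 0.1228]
0.82 axis yaw vs board -0.9534550718524883 tilt 6.032894223892877 at board [0.0779 0.005 ]
0.56 axis yaw vs board 0.40649192242210574 tilt -0.8057861549987111 at board [ 0.078  -0.1218]
```

Emit:
play_rows(
  linear=[
    [0.002,0.03,0],
    [0.002,0.03,0],
    [0.002,0.03,0],
    [0.002,0.03,0],
    [0.002,0.03,0],
    [0.002,0.03,0],
    [0.002,0.03,0],
    [0.002,0.0315,0],
  ],
  turn=[10,10,10,10,10,10,10,10],
  hand=0.0854,
)

```text
time: 51.08
tool_pos: [0.6443, 0.2762, 0.2126]
tool_rot: [0.0, 0.781, 0.625, -0.0]
contact_force: [0.7, -0.7, -0.6]
gripper_width: 0.999
grasp_force: 0.0
```

Emit:
play_rows(
  linear=[
    [0.002,0,0],
    [0,0,0],
    [0,0,0],
  ],
  turn=[10,0,0],
)

```text
time: 51.45
tool_pos: [0.6462, 0.2749, 0.2127]
tool_rot: [-0.0, 0.726, 0.687, -0.0]
contact_force: [-0.3, -0.5, -0.7]
gripper_width: 1.001
grasp_force: 0.0
```

```bash
python3 -c "
from h import *
look('lever_knob','w11',[.12],1)"
```

```text
[0.6462 0.2749 0.2127] 86.8 51.45 1.001282404395539
lever_knob 0.94 [276. 202.] [(array([0.6453, 0.2862]), (0.05276593565940857, 0.027511492371559143), 86.8188247680664)]
```

Emit:
play_rows(
  linear=[
    [-0.001,0.002,-0.04],
    [0,0,-0.04],
    [0,0,-0.03],
    [0,0,-0.011],
    [0,0,0],
    [0,0,0],
  ],
  turn=[0.2,0,0,0,0,0],
)

```text
time: 52.3
tool_pos: [0.6466, 0.2775, 0.094]
tool_rot: [0.001, 0.724, 0.69, 0.001]
contact_force: [-0.1, 0.4, -0.1]
gripper_width: 1.0
grasp_force: 0.0
```

Emit:
play_rows(
  linear=[
    [0,0,0],
    [0,0,0],
    [0,0,0],
    [0,0,0],
    [0,0,0],
    [0,0,0],
  ],
  turn=[0,0,0,0,0,0],
  hand=0.02,
)

```text
time: 53.05
tool_pos: [0.6455, 0.2773, 0.0923]
tool_rot: [0.0, 0.724, 0.69, 0.0]
contact_force: [-0.6, -0.5, 3.6]
gripper_width: 0.31
grasp_force: 59.0
```

Emit:
play_rows(
  linear=[
    [0,0,0.01],
    [0,0,0.01],
    [0,0,0.009],
    [0,0,0],
    [-0.02,0.001,0],
    [-0.02,0.001,0],
    [-0.02,0.001,0],
    [-0.02,0.001,0],
  ],
  turn=[0,0,0,0,0,0,0,0],
)

```text
time: 54.05
tool_pos: [0.5658, 0.2816, 0.1212]
tool_rot: [0.001, 0.724, 0.69, 0.002]
contact_force: [2.6, 2.2, -2.0]
gripper_width: 0.315
grasp_force: 59.7
```

Emit:
play_rows(
  linear=[
    [-0.001,0,0],
    [0,0,0],
    [0,0,-0.01],
    [0,0,-0.01],
    [0,0,-0.009],
    [0,0,0],
  ],
  turn=[0,0,0,0,0,0],
)

```text
time: 54.8
tool_pos: [0.566, 0.2816, 0.0924]
tool_rot: [0.001, 0.724, 0.69, 0.002]
contact_force: [6.1, 3.0, 0.3]
gripper_width: 0.313
grasp_force: 60.8
```

Release, rise and back away, then check.

Emit:
play_rows(
  linear=[
    [0,0,0],
    [0,0,0],
    [0,0,0],
    [0,0,0.03],
    [0,0,0.04],
    [0,0,0.05],
    [0,0,0.03],
  ],
  turn=[0,0,0,0,0,0,0],
  hand=0.0854,
)

```text
time: 55.68
tool_pos: [0.5649, 0.2814, 0.245]
tool_rot: [0.001, 0.724, 0.69, 0.001]
contact_force: [1.0, 0.8, -0.5]
gripper_width: 0.997
grasp_force: 0.0
```

Emit:
play_rows(
  linear=[
    [0,-0.03,0.02],
    [0,-0.03,0.02],
    [0,-0.03,0.02],
    [0,-0.03,0],
    [0,-0.02,0],
    [0,0,0],
    [0,0,0],
    [0,0,0],
  ],
  turn=[-10,-10,-10,-10,-10,-10,-10,-10],
)

```text
time: 56.68
tool_pos: [0.564, 0.141, 0.3015]
tool_rot: [0.0, 0.998, 0.06, -0.0]
contact_force: [-0.8, 1.1, 0.5]
gripper_width: 1.001
grasp_force: 0.0
```

Emit:
play_rows(
  linear=[
    [0,0,0],
    [0,0,0],
    [0,0,0],
  ],
  turn=[-10,0,0],
)

```text
time: 57.05
tool_pos: [0.5642, 0.1411, 0.3017]
tool_rot: [0.0, 1.0, -0.023, -0.0]
contact_force: [0.2, 0.4, -0.3]
gripper_width: 1.0
grasp_force: 0.0
```

```bash
python3 -c "
from h import *
axes();tw('w12')
im=grab_frame('scene');save(cv2.resize(im[150:300,130:420],None,fx=2.7,fy=2.7,interpolation=cv2.INTER_CUBIC),'s2')
"
```

```text
0.8 axis yaw vs board 0.6320503953333656 tilt 1.5324395093483363 at board [ 0.0779 -0.1206]
0.71 axis yaw vs board -3.4994120133137585 tilt -8.20013864605526 at board [0.0782 0.1187]
0.57 axis yaw vs board 0.5559654261789291 tilt 5.849998799206548 at board [0.0782 0.0058]
tcp board [-0.0312  0.1327] [0.5642 0.1412 0.3017] -2.71 57.15
W 0.67 [393.  73.] [0.078  0.0037] (0.11565536260604858, 0.05180894210934639) -0.56
W 0.62 [293.  74.] [0.0786 0.1173] (0.10742751508951187, 0.0521564744412899) -2.28
W 0.58 [501.  74.] [ 0.0778 -0.1224] (0.1312284618616104, 0.05195027217268944) 0.31
yel 214 [0.0724 0.0773 0.0829] [0.0072 0.0765]
red 1002 [0.0933 0.1075 0.1095] [0.021  0.1055]
```

View pics/w12.png

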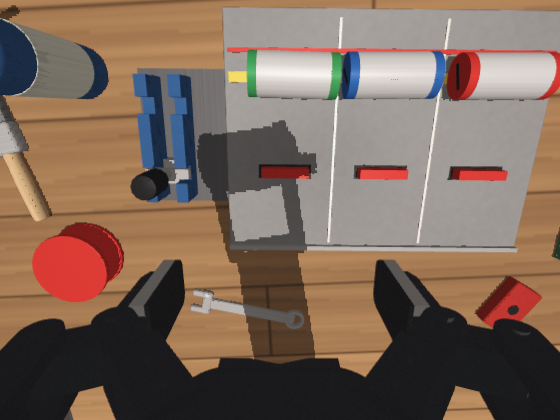

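View pics/s2.png

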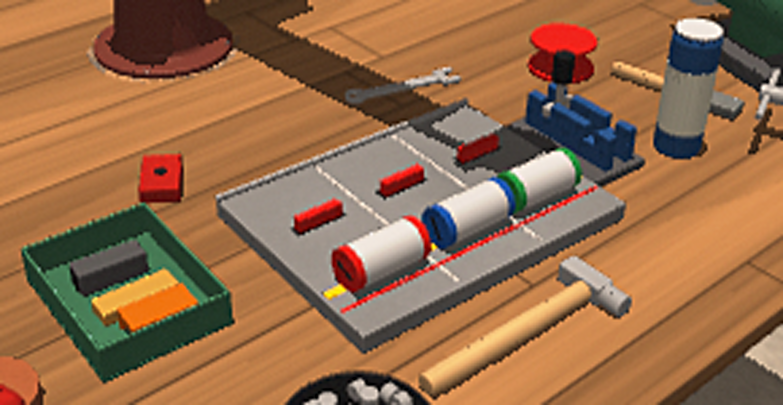

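The final views show the stops standing up in all three lanes and the lever in the near notch. The three tubes are on the line and the three offcuts are in the tray.

```bash
python3 -c "
from plant import *
print(job_done())"
```

```text
the job is handed in; nothing more can be done
None
```

I handed the job in after about 57 s of robot time: all three offcuts are in the tray, all three tubes lie on the yellow line (green about 2° off square, left as is), and the lever is home in the near notch with the red stops up.

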